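Refit the washed drum of a rotary grater on its crank axle

ROBOT

A 7-joint arm with a two-finger parallel gripper is mounted at the origin on a cart in front of the work surface, level with it; the furniture and walls round the work are solid. World frame = base frame: x ahead of the robot, y to its left, z up, the work surface at z = 0. Lengths are in m, angles in rad, forces in N, time in s.
With the tool pointing down it reaches from about 0.425 to 1.025 m from the base axis. Payload 9.4 kg.
Tool frame: the origin (TCP) lies midway between the tips of the shut fingers; the grasp point (between the pads) lies 19 mm behind it (robot.tcp_to_grasp is the distance from the TCP to the grasp point, in m); z points along the fingers, y is the line along which they close (so a half turn about z gives the same grasp; the last joint's range is limited). The gripper opens to 85 mm and grips with 20 to 120 N. Pads are 22 mm wide; open, the fingers measure 114 mm over their backs; the gripper's body (76 mm by 85 mm) begins 54 mm behind the grasp point. The pads swing forward as they close: fully open they stand 13 mm farther back than shut.
Start: joints at [1.259, 0.599, -0.003, 1.599, 0.002, 0.943, -0.08], TCP at [0.169, -0.705, 0.231] pointing down, gripper open.
Joint ranges: [-2.57, 2.57], [-0.35, 1.97], [-1.29, 1.29], [0.11, 2.56], [-1.05, 4.19], [0.11, 1.86], [-2.63, 2.63]. Speed limits (rad/s): [2.22, 2.22, 3.01, 3.01, 3.14, 3.14, 3.14].

INTERFACE

Orientations are given as a unit quaternion [x, y, z, w].
In Python, from cell import robot, eyes, spotter gives the robot as it stands.
- The arm moves only by the tool send_rows, never from a script. Its argument "deltas" is text: rows parted by semicolons, each of 7 numbers parted by spaces: the shift along the world's x, y, z each as a share of 0.12 m, from -1 to 1, then the turn, a rotation vector about the world's x, y, z each as a share of 0.5 rad, from -1 to 1, then the closure, from 0 (fully open) to 1 (shut). In form: dx dy dz ax ay az claw; .... A call has 1 to 10 rows; each row is the pose to reach, as a shift and turn from the pose commanded when the call began; what a row does not reach only later rows make up. A row lasts 1/10 s, in which the tool goes at most 50 mm and 8.59 degrees, less where a joint would pass 70% of its speed; a pose out of reach is approached as far as the arm can. A call with a number of a shift or a turn outside -1 to 1 is refused whole. A call with a gripper value outside its range is refused whole. The fingers move at their own pace and stop on an object; the grip force is fixed at half the most. Time passes only in rows, so rows that repeat a pose let the fingers close. It gives the time, the measured TCP pose, the force, the opening and the grip force at its end, in the units of the state.
- robot.state(): the state, without advancing time (a new reading comes with each control period).
- eyes.capture(name): name is "scene" or "top"; returns a dict with "color" (384x512x3 uint8, red, green, blue), "camera_matrix" (3x3 intrinsics, pixels), "k1" (the pictures are not rectified: a ray, as slopes to the right and down, at radius r is drawn at 1 + k1 r^2 times it, then the intrinsics apply), "rvec" (rotation vector, rad) and "tvec" (3), from world to camera coordinates, as OpenCV has them. Camera axes: x right, y down, z forward; pixel columns grow to the right and rows downward; lengths in m; the calibration is good to about 2 mm. A picture is of the moment at which its call begins. There is no depth.
- robot.hand_in(): hands the job in; it is judged then, once.
Trained networks look in a picture, given as the dict that the camera call returned (one of the last four; its "shot" number tells which), for a name from the list of things; names that differ only in an ending like _2 or _b are one class to them, and where a whole thing is asked for, a point or a joint stands for the part that bears it (a point fixed in the world has none). Each returns a list of dicts, best first, with "p" (0 to 1); they miss things now and then, are a little off and sometimes report something else, mostly with a low value. They report only what shows in the picture. A call takes as long as a camera call.
- spotter.look_for(label, picture): "position" ([x, y, z] in m, in the coordinates of the camera as it stood for that picture, good to about 4 mm: the middle of the surface that is visible of it).
- spotter.outline_of(label, picture): "region" (384x512 bool, what is visible of it).
- spotter.tip_of(label, picture): "position" ([x, y, z] in m, in the coordinates of the camera as it stood for that picture, good to about 4 mm: a listed point, or the origin of a listed thing).
The state is a dict: "time_s": time; "joint_pos": joint angles; "qd": joint speeds; "tau": joint torques, N m; "tool_pos": TCP position; "ee_rot": TCP orientation; "contact_force": force on the tool from outside, world axes, zero at the start; "moment": the same for the moment, N m; "gripper_width": finger opening in m; "grip_force": force on a finger pad.
Only numpy, scipy, OpenCV 4.12 (cv2) and the standard library are available. Lean on these libraries where they do the work, as an engineer would, in place of code of your own. Each camera call takes 0.05 s, during which the arm holds its last target. There are 200 camera calls.

TASK

The rotary grater's drum has been washed and lies drying on the drip tray: put the grater together again. Take the crank axle by its hub, slide it through the drum's centre hole until its tip just shows at the far end, and lift the drum on the axle, keeping your fingers off the sharp drum. Lower the thin part of the axle into the slot of the grater's front plate with the drum between the two plates, push the axle on through the rear bearing, past the click of the ball catch, until the hub stands flush against the front plate, then let go; push no harder than the catch needs, and leave the other things on the worktop alone.

Things in the scene. Friction and masses are not known exactly. Their poses are not given: they have to be found in the camera images.
- crank_axle: Crank axle, 120 g, lying. Origin on the axle's axis at the hub's front shoulder; +x to the tip. White hub x -45 to 0 mm, 24 wide (y), 28 tall (z): grip it across y. Crank arm at x -52 to -45 to -y, black knob beyond it at y -45. Journal 16 mm dia to x 4.5, cone to 12.5, then neck 10 mm dia, groove at 96-104, tip cone 105-110, ending at 3 mm dia.
- drum: Grating drum, steel shell 70 mm dia, 64 mm long, 0.12 to 0.24 kg, lying on the tray's middle ribs, free to slide along them to the rear rim. Origin at its centre; x is its axis. A straight centre hole, 12.5 mm dia, runs through its white hub. It lies with its axis along the tray's x, 43 mm above the worktop.
- drip_tray: Fixed grey drip tray, 170 (x) x 136 (y) mm, origin under its centre. Ribs along x, 13 mm high, the drum lies between those at y = -20 and +20. Rear rim (x 80 to 85 mm) 24 mm high, side rims 16 mm, front (-x) open.
- grater: Fixed grater body, origin on the worktop midway between its two upright plates. x is its bearing axis, 92 mm up, pointing to the rear plate. Front plate x -50 to -42 mm, rear plate 42 to 60, both 44 wide (y), tops 122 and 114 mm high. 84 mm are free between them. Base 150 x 96 mm, chute below the axis up to 50 mm high.
- front_plate: Front plate of the grater. Origin on its outer face, on the bearing axis; axes as the grater's. Keyhole 8 mm deep: round eye 18 mm dia for the journal, and a slot 13 mm wide from it to the plate's rounded top, 30 mm higher, which lets only the 10 mm neck pass. Home is: the axle's origin here, its x along this x, hub against the plate; the crank may then swing freely.
- rear_bearing (a point): On the inner face of the rear plate, on the bearing axis, 92 mm behind the front bearing. Hole 12.5 mm dia, straight through 18 mm, mouth chamfered 2.5 mm. Inside, 10 mm deep, a spring ball presses down (7 to 12 N). The axle's tip must lift it: it resists the last 8 mm with up to 10 to 20 N along the axle, then clicks into the groove some 2 mm before home.
- bowl_2: White bowl with small flowers, 115 mm wide, 52 high, origin under its centre; to be left alone.
- garlic_1: Garlic bulb, 50 mm, origin under its centre; to be left alone.
- spice_jar_2: Spice jar with red lid, 45 mm wide, 106 high, origin under its centre; to be left alone.

How it is judged:
On the way, in this order (a step that is already met when the one before it is completed fails the run):
1. the axle is through the drum's centre hole, its tip level with or past the far end (x of drum in the frame of crank_axle between 0.04 and 0.08 m and y of drum in the frame of crank_axle between -0.004 and 0.004 m and z of drum in the frame of crank_axle between -0.004 and 0.004 m and angle between the x axis of drum and the x axis of crank_axle, either way round below 0.1 rad), for 0.2 s.
2. the drum is lifted off the tray, hanging on the axle (height (world z) of drum above 0.075 m and distance between drum and crank_axle below 0.085 m and angle between the x axis of drum and the x axis of crank_axle, either way round below 0.1 rad and contact force between drum and crank_axle above 0.3 N and contact force between drum and drip_tray below 0.1 N), for 0.2 s.
At the end, for the whole second after the job is handed in: The axle lies in both bearings of the grater with the hub's shoulder within 2 mm of the front plate's outer face, within 3 mm of the bearing axis and 0.05 rad of its direction; the drum is on the axle between the plates, at rest; the fingers are off (x of crank_axle in the frame of front_plate between -0.002 and 0.002 m and y of crank_axle in the frame of front_plate between -0.003 and 0.003 m and z of crank_axle in the frame of front_plate between -0.003 and 0.003 m and angle between the x axis of crank_axle and the x axis of grater, either way round below 0.05 rad and x of drum in the frame of grater between -0.013 and 0.013 m and distance between drum and crank_axle below 0.066 m and angle between the x axis of drum and the x axis of crank_axle, either way round below 0.1 rad and linear speed of drum below 0.05 m/s); the robot touches nothing.
It fails at once if the fingers press on the sharp drum (over 1 N) (contact force between the fingers and drum above 1 N).
It fails at once if the axle is forced against the drum with over 20 N (contact force between crank_axle and drum above 20 N).
It fails at once if the axle presses on the front plate with over 40 N in all (contact force between crank_axle and front_plate above 40 N).
It fails at once if something is rammed or wedged in the grater (all its contacts together over 80 N) (contact force between anything else and grater above 80 N).
It fails at once if the bowl, the garlic or the spice jar is moved by over 20 mm (distance of any of bowl_2, garlic_1, spice_jar_2 from where it was at the start of the episode above 0.02 m).
It also fails if it takes over 56 s, if anything falls off the work surface, if the arm or the gripper's body presses on something with over 40 N, if the wrist force passes 120 N, or if a joint passes its speed limit or range.

## Working session

There is one attempt and no reset: what is moved stays moved. The work goes in short steps, Python scripts to look and compute and a tool call to move; the robot and the scene stay as the last step left them, time stands still between calls to the robot, and variables do not carry over. Pictures are saved under pics/ and viewed, at most 10 in all, crops included, and the job is handed in when it is done.

Besides the shell and the picture viewer there is one more tool, called after "Call:" as name(argument=value, ...) on one line, values as JSON. send_rows: Moves the arm, as the interface text tells. Shift numbers are shares of 0.12 m and turn numbers shares of 0.5 rad, none past 1 either way. Its arguments: {"type":"object","properties":{"deltas":{"type":"string"}},"required":["deltas"]}

```bash
mkdir -p pics; ls
cat > h.py <<'E'
from cell import robot, eyes, spotter
import numpy as np, cv2
from scipy.spatial.transform import Rotation as R
def cam(n):
    p=eyes.capture(n); return p
def w(p,x):
    return R.from_rotvec(np.ravel(p["rvec"])).as_matrix().T@(np.array(x)-np.ravel(p["tvec"]))
def proj(p,X):
    X=np.atleast_2d(X)@R.from_rotvec(np.ravel(p["rvec"])).as_matrix().T+np.ravel(p["tvec"])
    s=X[:,:2]/X[:,2:]; s=s*(1+p["k1"]*(s**2).sum(1,keepdims=True))
    K=np.array(p["camera_matrix"]); return s@K[:2,:2].T+K[:2,2]
def ray(p,uv,z):
    "pixels to world at height z"
    K=np.array(p["camera_matrix"]); d=(np.atleast_2d(uv)-K[:2,2])/np.diag(K)[:2]; s=d.copy()
    for _ in range(10): s=d/(1+p["k1"]*(s**2).sum(1,keepdims=True))
    M=R.from_rotvec(np.ravel(p["rvec"])).as_matrix(); c=-M.T@np.ravel(p["tvec"])
    v=np.c_[s,np.ones(len(s))]@M
    return c+v*((z-c[2])/v[:,2:])
E
python3 - <<'E'
from h import *
np.set_printoptions(precision=4,suppress=True)
for n in("scene","top"):
    p=cam(n); cv2.imwrite(f"pics/{n}0.png",p["color"][:,:,::-1])
    print(n,"cam at",w(p,[0,0,0]),p["camera_matrix"][0][0],p["k1"])
    for l in("crank_axle","drum","drip_tray","grater","front_plate","rear_bearing","bowl_2","garlic_1","spice_jar_2"):
        for f in("tip_of",):
            r=getattr(spotter,f)(l,p)
            print(l,[(round(a["p"],2),w(p,a["position"])) for a in r[:2]])
print(robot.state())
E
```

```text
pics
scene cam at [ 0.1917 -0.5351  0.5937] 357.05772326602164 -0.015947594899913573
crank_axle [(0.64, array([ 0.4515, -0.0633,  0.0159]))]
drum [(0.91, array([ 0.6426, -0.2027,  0.0393]))]
drip_tray [(0.84, array([ 0.6068, -0.2105,  0.0025]))]
grater [(0.94, array([0.61  , 0.2144, 0.0007]))]
front_plate [(0.54, array([0.5632, 0.2249, 0.0916]))]
rear_bearing [(0.98, array([0.6508, 0.207 , 0.0916]))]
bowl_2 [(0.95, array([ 0.7383, -0.0123,  0.0001]))]
garlic_1 [(0.76, array([0.6416, 0.0092, 0.0039]))]
spice_jar_2 [(0.79, array([ 0.7775, -0.0995, -0.0006])), (0.7, array([ 0.6385, -0.2045,  0.0396]))]
top cam at [ 0.5098 -0.0124  1.1185] 463.0025578273084 -0.0712835808586441
crank_axle []
drum [(0.81, array([ 0.6398, -0.2   ,  0.0414])), (0.75, array([ 0.4501, -0.0618,  0.0126]))]
drip_tray [(0.81, array([ 0.5964, -0.2157,  0.0026]))]
grater [(0.98, array([ 0.6107,  0.215 , -0.0053])), (0.57, array([ 0.6402,  0.0133, -0.0003]))]
front_plate [(0.66, array([0.5567, 0.2246, 0.0922]))]
rear_bearing [(0.6, array([0.6537, 0.2133, 0.091 ]))]
bowl_2 [(0.84, array([ 0.7356, -0.0079, -0.0056])), (0.59, array([ 0.6396, -0.2   ,  0.0428]))]
garlic_1 [(0.64, array([0.6409, 0.0175, 0.0016]))]
spice_jar_2 [(0.81, array([ 0.7726, -0.0932,  0.0008])), (0.64, array([0.6535, 0.2175, 0.093 ]))]
{'time_s': 1.0, 'joint_pos': array([ 1.2593,  0.5993, -0.0025,  1.5994,  0.0018,  0.9429, -0.0798]), 'qd': array([-0.0008,  0.0016,  0.0017, -0.0004,  0.0018, -0.0005,  0.0001]), 'tau': array([  0.0005, -77.6232,   1.5635, -25.8382,   0.0124,   0.0021,
        -0.    ]), 'tool_pos': array([ 0.1687, -0.7051,  0.2313]), 'ee_rot': array([ 0.9931,  0.1172, -0.    , -0.    ]), 'contact_force': array([ 0.4629, -0.1655, -0.3695]), 'moment': array([-0.0071, -0.0261,  0.0172]), 'grip_force': 0.0, 'gripper_width': 0.08542951791634812}
```

View pics/scene0.png

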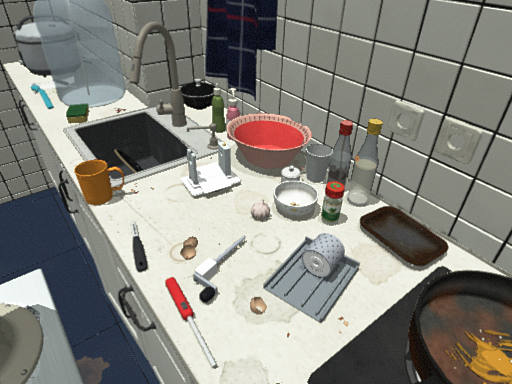

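View pics/top0.png

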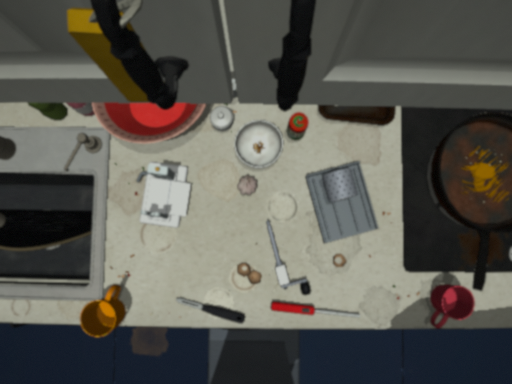

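The scene shows the axle at (205-243, 238-295), the drum on its tray at (323,255) and the grater at (210,170). In the top view the axle runs from the hub at (282,272) to the tip at (268,222), with the grater at (165,195). I'll zoom in for the yaws.

Run:
```python
from h import *
t=cv2.imread("pics/top0.png"); s=cv2.imread("pics/scene0.png")
def c(im,x,y,ww,hh): return cv2.resize(im[y:y+hh,x:x+ww],(400,300),interpolation=cv2.INTER_CUBIC)
# top: 80x60 (5x)
a=np.vstack([np.hstack([c(t,125,158,80,60+7-7),c(t,245,215,100,75)]),np.hstack([c(t,295,155,120,90),c(s,170,130,100,75)])])
cv2.imwrite("pics/z0.png",a)
```

```text
(no output)
```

View pics/z0.png

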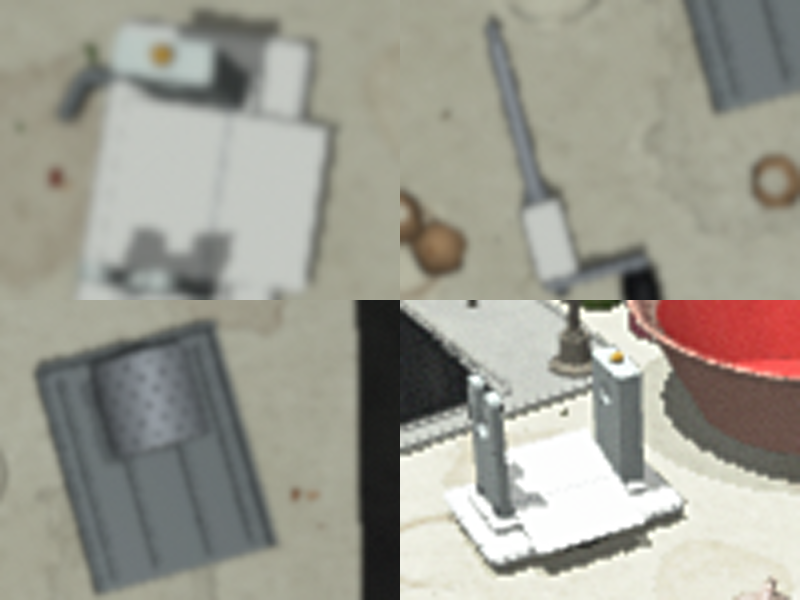

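```bash
cat > fit.py <<'E'
from h import *
from scipy.optimize import minimize
def box(x0,x1,y0,y1,z0,z1): return np.array([[x,y,z] for x in(x0,x1) for y in(y0,y1) for z in(z0,z1)])/1e3
def cyl(x0,x1,r0,r1=None):
    a=np.arange(16)*np.pi/8; r1=r0 if r1 is None else r1
    return np.vstack([np.c_[a*0+x,r*np.cos(a),r*np.sin(a)] for x,r in((x0,r0),(x1,r1))])/1e3
AX=[box(-45,0,-12,12,-14,14),cyl(0,4.5,8),cyl(4.5,12.5,8,5),cyl(12.5,105,5),cyl(105,110,5,1.5),box(-52,-45,-50,8,-7,7)]
DR=[cyl(-32,32,35)]
TR=[box(-85,85,-68,68,0,5),box(80,85,-68,68,0,24),box(-85,85,-68,-64,0,16),box(-85,85,64,68,0,16)]
GR=[box(-75,75,-48,48,0,10),box(-50,-42,-22,22,0,122),box(42,60,-22,22,0,114)]
S=4
def render(p,parts,T):
    m=np.zeros((384*S,512*S),np.uint8)
    for b in parts:
        uv=proj(p,b@T[0].T+T[1]); h=cv2.convexHull(((uv+.5)*S-.5).astype(np.float32)).round().astype(np.int32)
        cv2.fillConvexPoly(m,h,1)
    return cv2.resize(m.astype(np.float32),(512,384),interpolation=cv2.INTER_AREA)
def fit(items,parts,x0,pose,step):
    "items: list of (picture,mask)"
    def f(v):
        T=pose(v); c=0
        for p,m in items:
            r=render(p,parts,T); c+=1-np.minimum(r,m).sum()/np.maximum(r,m).sum()
        return c/len(items)
    x0=np.array(x0,float); best=None
    for k in(1,-1):
        sim=np.vstack([x0]+[x0+k*np.eye(len(x0))[i]*step[i] for i in range(len(x0))])
        r=minimize(f,x0,method="Nelder-Mead",options=dict(initial_simplex=sim,maxfev=250,xatol=1e-4,fatol=1e-4))
        if best is None or r.fun<best.fun: best=r
    return best
def masks(l,names,pos=None):
    o=[]
    for n in names:
        p=cam(n); r=spotter.outline_of(l,p)
        if pos is not None:
            u=proj(p,pos)[0]
            r=[a for a in r if np.hypot(*(np.argwhere(a["region"]).mean(0)[::-1]-u))<30]
        if r: o.append((p,r[0]["region"].astype(np.float32))); print(l,n,round(r[0]["p"],2),int(r[0]["region"].sum()))
        else: print(l,n,"none")
    return o
yaw=lambda a:R.from_euler("z",a).as_matrix()
flat=lambda z:(lambda v:(yaw(v[2]),np.array([v[0],v[1],z])))
E
python3 - <<'E'
from fit import *
np.set_printoptions(precision=4,suppress=True)
N=("scene","top")
for l,P,z,x0 in(("crank_axle",AX,.014,[.45,-.063,.27]),("drip_tray",TR+[b+[.038,0,.043] for b in DR],0,[.6,-.213,.28]),("drum",DR,.043,[.64,-.2,.28]),("grater",GR,0,[.61,.215,-.17])):
    it=masks(l,N,[*x0[:2],z])
    for s in ([it]+[[i] for i in it]):
        if l=="drip_tray": 
            pass
        r=fit(s,P,x0,flat(z),[.01,.01,.1]); print(l,len(s),r.x,round(r.fun,3))
E
```

```text
crank_axle scene 0.75 807
crank_axle top 0.56 663
crank_axle 2 [ 0.4486 -0.0641  0.2898] 0.297
crank_axle 1 [ 0.4483 -0.0648  0.295 ] 0.311
crank_axle 1 [ 0.4495 -0.0636  0.2846] 0.275
drip_tray scene 0.93 3621
drip_tray top 0.83 3077
drip_tray 2 [ 0.6032 -0.213   0.2745] 0.269
drip_tray 1 [ 0.603  -0.2137  0.275 ] 0.283
drip_tray 1 [ 0.6023 -0.2124  0.2815] 0.249
drum scene 0.58 1379
drum top 0.71 905
drum 2 [ 0.6386 -0.2024  0.2583] 0.048
drum 1 [ 0.6386 -0.2031  0.267 ] 0.036
drum 1 [ 0.6386 -0.2016  0.2513] 0.053
grater scene none
grater top 0.9 2603
grater 1 [ 0.6151  0.2157 -0.1152] 0.098
grater 1 [ 0.6151  0.2157 -0.1152] 0.098
```

Call:
send_rows(deltas="0.7 0.95 0 0 0 0.1 0;0.7 0.95 0 0 0 0.1 0;0.7 0.95 0 0 0 0.1 0")

```text
time_s: 2.1
tool_pos: [0.2541, -0.589, 0.2312]
ee_rot: [0.99, 0.142, 0.0, -0.0]
contact_force: [0.9, 0.4, -0.5]
gripper_width: 0.0854
grip_force: 0.0
```

Call:
send_rows(deltas="0.7 0.95 0 0 0 0 0;0.7 0.95 0 0 0 0 0;0.7 0.95 0 0 0 0 0")

```text
time_s: 2.4
tool_pos: [0.3383, -0.4748, 0.2315]
ee_rot: [0.99, 0.143, 0.0, 0.0]
contact_force: [0.1, -0.5, 0.9]
gripper_width: 0.0855
grip_force: 0.0
```

Call:
send_rows(deltas="0.7 0.95 0 0 0 0 0;0.7 0.95 0 0 0 0 0;0.7 0.95 0 0 0 0 0")

```text
time_s: 2.7
tool_pos: [0.4222, -0.3607, 0.2316]
ee_rot: [0.99, 0.143, 0.0, 0.0]
contact_force: [1.1, -0.1, -0.2]
gripper_width: 0.0851
grip_force: 0.0
```

Call:
send_rows(deltas="0.05 0.95 0 0 0 0 0;0.05 0.95 0 0 0 0 0;0.05 0.95 0 0 0 0 0")

```text
time_s: 3.0
tool_pos: [0.4269, -0.2441, 0.2314]
ee_rot: [0.989, 0.145, -0.0, -0.001]
contact_force: [0.8, -0.2, 0.2]
gripper_width: 0.0853
grip_force: 0.0
```

Call:
send_rows(deltas="0 0.95 -0.4 0 0 0 0;0 0.95 -0.4 0 0 0 0;0 0.95 -0.4 0 0 0 0")

```text
time_s: 3.3
tool_pos: [0.4261, -0.1322, 0.1825]
ee_rot: [0.99, 0.143, -0.0, -0.001]
contact_force: [0.7, -1.1, 0.6]
gripper_width: 0.085
grip_force: 0.0
```

Call:
send_rows(deltas="0.02 0.52 -0.5 0 0 0 0;0.02 0.52 -1 0 0 0 0.3;0.02 0.52 -1 0 0 0 0.3;0.02 0.52 -1 0 0 0 0.3")

```text
time_s: 3.7
tool_pos: [0.4277, -0.0712, 0.0597]
ee_rot: [0.99, 0.143, -0.003, -0.001]
contact_force: [-0.5, -0.5, -0.1]
gripper_width: 0.0596
grip_force: 0.0
```

Run:
```python
from fit import *
np.set_printoptions(precision=4,suppress=True)
s=robot.state(); print(s["tool_pos"],s["ee_rot"],s["gripper_width"],s["joint_pos"])
p=cam("scene"); im=p["color"][:,:,::-1].copy()
for q in ([.4490,-.0640,.014],[.449+.11*np.cos(.287),-.064+.11*np.sin(.287),.014],s["tool_pos"]): cv2.circle(im,tuple(int(round(v)) for v in proj(p,q)[0]),1,(0,255,0),-1)
cv2.imwrite("pics/a1.png",cv2.resize(im[190:340,130:330],(800,600),interpolation=cv2.INTER_CUBIC))
```

```text
[ 0.4277 -0.0712  0.0597] [ 0.9896  0.1435 -0.0033 -0.0008] 0.059629721034905464 [ 0.0574  0.5859 -0.0329  2.3854  0.1002  0.1783 -1.3516]
```

View pics/a1.png

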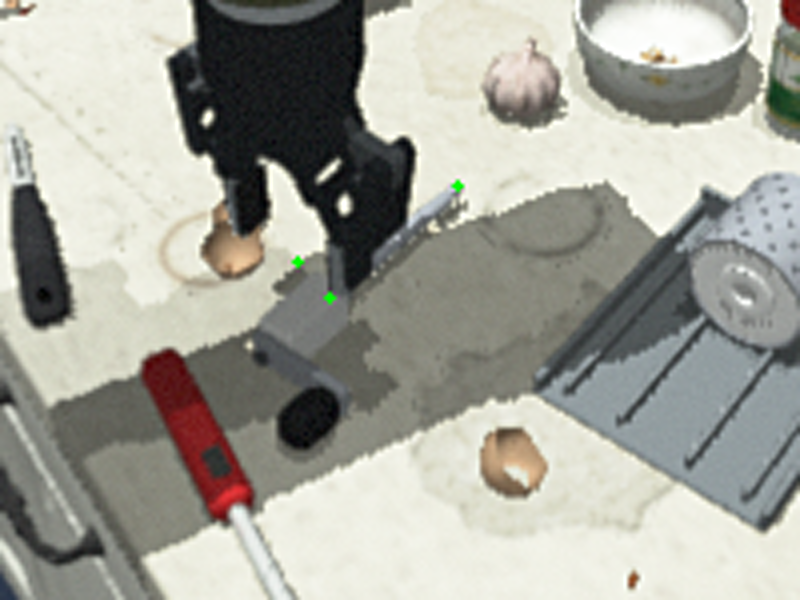

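Run:
```python
from fit import *
np.set_printoptions(precision=4,suppress=True)
p=cam("top")
a=ray(p,[[268.2,219.7],[279.2,263.5],[282.5,275.5]],.014); print(a, np.arctan2(*(a[0]-a[1])[1::-1]), np.linalg.norm(a[0]-a[1]))
q=cam("scene")
b=ray(q,[[130+457/4,190+197/4],[130+378/4,190+262/4]],.014); print(b, np.arctan2(*(b[0]-b[1])[1::-1]))
```

```text
[[ 0.5566 -0.0359  0.014 ]
 [ 0.4534 -0.0631  0.014 ]
 [ 0.4254 -0.0711  0.014 ]] 0.25752236465648354 0.10672197621739525
[[ 0.549  -0.0425  0.014 ]
 [ 0.4835 -0.0586  0.014 ]] 0.241132129929964
```

Call:
send_rows(deltas="0 0 -0.3 0 0 -0.05 0.3;0 0 -0.47 0 0 -0.05 0.3;0 0 -0.47 0 0 -0.05 0.3;0 0 -0.47 0 0 -0.05 1;0 0 -0.47 0 0 -0.05 1;0 0 -0.47 0 0 -0.05 1;0 0 -0.47 0 0 -0.05 1;0 0 -0.47 0 0 -0.05 1")

```text
time_s: 4.65
tool_pos: [0.4309, -0.0749, 0.009]
ee_rot: [0.992, 0.128, 0.002, 0.002]
contact_force: [0.0, -2.6, 13.5]
gripper_width: 0.0225
grip_force: 60.7
```

Call:
send_rows(deltas="0 0 0.3 0 0 0 1;0 0 0.6 0 0 0 1;0.15 -0.4 0.6 0 0 0 1;0.15 -0.8 0.6 0 0 0.03 1;0.15 -0.8 0.6 0 0 0.03 1;0.15 -0.8 0.6 0 0 0.03 1;0.15 -0.8 0.6 0 0 0.03 1")

```text
time_s: 5.35
tool_pos: [0.447, -0.1688, 0.0797]
ee_rot: [0.991, 0.137, 0.0, 0.001]
contact_force: [-0.6, 0.4, -1.7]
gripper_width: 0.0228
grip_force: 59.3
```

```bash
cat >> fit.py <<'E'
def axpose(v): # x,y,z,yaw,pitch(nose down +)
    return (R.from_euler("zy",[v[3],v[4]]).as_matrix(),np.array(v[:3]))
def seeaxle(x0,names=("scene","top")):
    it=masks("crank_axle",names,np.array(x0[:3])+[.03,0,0])
    r=fit(it,AX,x0,axpose,[.005,.005,.005,.05,.05]); print("axle",r.x,round(r.fun,3)); return r.x,it
def view(p,name,pts,c,z=4):
    im=p["color"][:,:,::-1].copy(); x,y,ww,hh=c
    im=cv2.resize(im[y:y+hh,x:x+ww],None,fx=z,fy=z,interpolation=cv2.INTER_CUBIC)
    for q in proj(p,pts): cv2.circle(im,tuple(int(round((a+.5-b)*z)) for a,b in zip(q,(x,y))),2,(0,255,0),-1)
    cv2.imwrite(name,im)
E
python3 - <<'E'
from fit import *
np.set_printoptions(precision=4,suppress=True)
s=robot.state(); t=s["tool_pos"]; print(t,R.from_quat(s["ee_rot"]).as_matrix()[:,0],s["contact_force"],s["moment"])
x0=[*(t+[.02,.005,.008]),.27,0]
x,it=seeaxle(x0)
T=axpose(x); p=it[0][0]
c=[int(v) for v in proj(p,x[:3])[0]]
# top + scene combined view
ims=[]
for (q,m) in it:
    im=q["color"][:,:,::-1].copy(); cc=[int(v) for v in proj(q,x[:3]+[.06,0,0])[0]]
    x1,y1=max(0,cc[0]-50),max(0,cc[1]-75); f=cv2.resize(im[y1:y1+150,x1:x1+100],(400,600),interpolation=cv2.INTER_CUBIC)
    for P in proj(q,np.array([[0,0,0],[.11,0,0]])@T[0].T+T[1]): cv2.circle(f,tuple(int((a+.5-b)*4) for a,b in zip(P,(x1,y1))),2,(0,255,0),-1)
    ims.append(f)
cv2.imwrite("pics/b1.png",np.hstack(ims))
E
```

```text
[ 0.447  -0.1688  0.0797] [0.9626 0.271  0.0005] [-0.635   0.4295 -1.7057] [0.036  0.0424 0.024 ]
crank_axle scene 0.92 767
crank_axle top 0.73 174
axle [ 0.4674 -0.1627  0.0815  0.2874  0.0111] 0.619
```

View pics/b1.png

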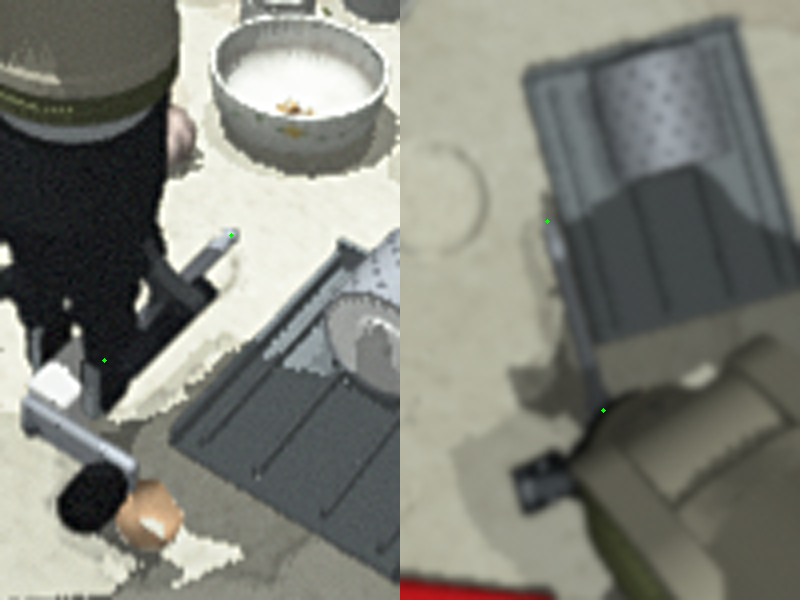

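Call:
send_rows(deltas="0.16 -0.4 0 0 0 0 1;0.16 -0.68 -0.2 0 0 0 1;0.16 -0.68 -0.35 0 0 0 1;0.16 -0.68 -0.35 0 0 0 1")

```text
time_s: 5.95
tool_pos: [0.4653, -0.2498, 0.035]
ee_rot: [0.991, 0.137, -0.001, -0.001]
contact_force: [0.3, 0.8, -0.1]
gripper_width: 0.0228
grip_force: 59.4
```

Run:
```python
from fit import *
np.set_printoptions(precision=4,suppress=True)
s=robot.state(); t=s["tool_pos"]; print(t,R.from_quat(s["ee_rot"]).as_matrix()[:,0],s["contact_force"],s["moment"])
p=cam("scene"); im=p["color"][:,:,::-1]
u=np.array([.9626,.2711,0]); d=np.array([.6386,-.2024,.043])
hole=d-.032*u; tip=t+[0,0,.005]+.132*u
c=proj(p,tip)[0].astype(int); x,y=c[0]-40,c[1]-40; print(x,y,proj(p,[hole,tip]))
f=cv2.resize(im[y:y+75,x:x+100],(800,600),interpolation=cv2.INTER_CUBIC)
for P in proj(p,[hole,tip]): cv2.circle(f,tuple(int((a+.5-b)*8) for a,b in zip(P,(x,y))),2,(0,255,0),-1)
cv2.imwrite("pics/c1.png",f)
```

```text
[ 0.4653 -0.2498  0.035 ] [ 0.9625  0.2714 -0.0026] [ 0.2604  0.8142 -0.1267] [ 0.0289  0.0664 -0.0489]
270 228 [[315.0639 263.0501]
 [310.5863 268.2786]]
```

View pics/c1.png

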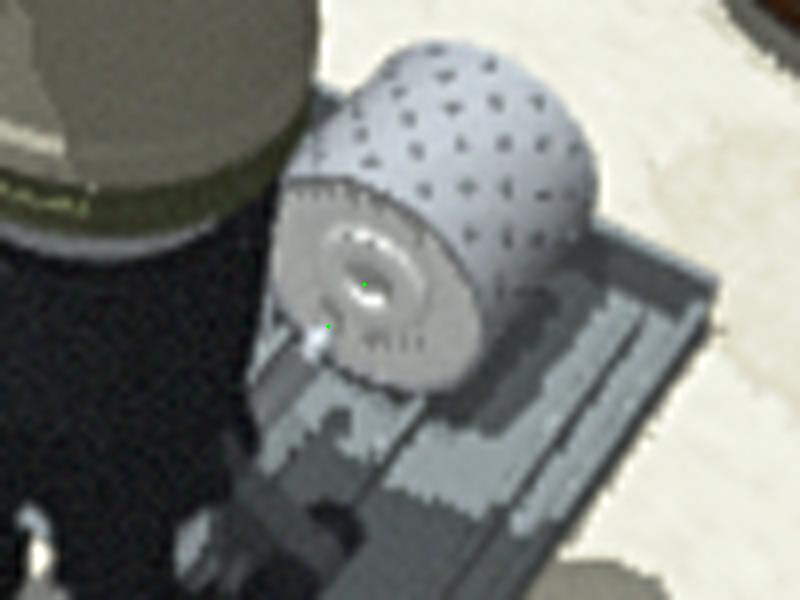

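Call:
send_rows(deltas="0 -0.01 0.025 0 0 0 1;0.07 0.01 0.025 0 0 0 1;0.14 0.03 0.025 0 0 0 1;0.2 0.045 0.025 0 0 0 1;0.2 0.045 0.025 0 0 0 1")

```text
time_s: 6.5
tool_pos: [0.4921, -0.2441, 0.0403]
ee_rot: [0.99, 0.138, 0.001, 0.0]
contact_force: [0.1, 0.7, -1.2]
gripper_width: 0.023
grip_force: 59.4
```

Call:
send_rows(deltas="0.08 0.023 0 0 0 0 1;0.16 0.045 0 0 0 0 1;0.16 0.045 0 0 0 0 1")

```text
time_s: 6.8
tool_pos: [0.5114, -0.2387, 0.04]
ee_rot: [0.991, 0.137, 0.001, -0.0]
contact_force: [0.2, 0.2, -1.9]
gripper_width: 0.0229
grip_force: 59.4
```

Call:
send_rows(deltas="0.08 0.023 -0.008 0 0 0 1;0.16 0.046 -0.012 0 0 0 1;0.24 0.068 -0.012 0 0 0 1;0.3 0.085 -0.012 0 0 0 1;0.3 0.085 -0.012 0 0 0 1")

```text
time_s: 7.3
tool_pos: [0.547, -0.2286, 0.0385]
ee_rot: [0.991, 0.137, 0.001, -0.0]
contact_force: [-1.3, 0.1, -1.1]
gripper_width: 0.023
grip_force: 59.5
```

Run:
```python
from fit import *
np.set_printoptions(precision=4,suppress=True)
s=robot.state(); t=s["tool_pos"]; print(t,s["contact_force"],s["moment"])
x0=[.6386,-.2024,.2745]
it=masks("drum",("scene","top"),[.6386,-.2024,.043])
r=fit(it,DR,x0,flat(.043),[.005,.005,.05]);print(r.x,r.fun)
u=np.array([.9626,.2711,0]); print((np.array([*r.x[:2],.043])-t)@u-.022, "drum x in axle; tip past end",.110-((np.array([*r.x[:2],.043])-t)@u-.022)-.032)
q=it[0][0]; c=proj(q,r.x.tolist()[:2]+[.043])[0].astype(int); x,y=c[0]-50,c[1]-38
cv2.imwrite("pics/d1.png",cv2.resize(q["color"][y:y+75,x:x+100,::-1],(800,600),interpolation=cv2.INTER_CUBIC))
```

```text
[ 0.547  -0.2286  0.0385] [-1.2675  0.0835 -1.0904] [ 0.0177 -0.0205  0.0762]
drum scene 0.93 294
drum top 0.67 891
[ 0.6368 -0.2022  0.2711] 0.4121255874633789
0.07160989333562257 drum x in axle; tip past end 0.006390106664377435
```

View pics/d1.png

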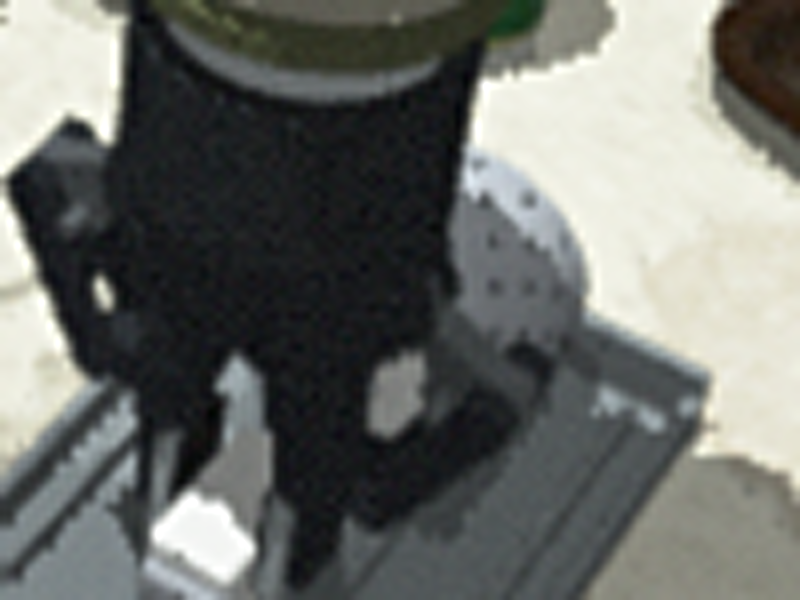

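Call:
send_rows(deltas="0 0 0.1 0 0 0 1;0 0 0.3 0 0 0 1;0 0 0.5 0 0 0 1;0 0 0.7 0 0 0 1;0 0 0.9 0 0 0 1;0 0 1 0 0 0 1;0 0 1 0 0 0 1;0 0 1 0 0 0 1")

```text
time_s: 8.3
tool_pos: [0.5448, -0.2296, 0.158]
ee_rot: [0.991, 0.137, -0.0, 0.0]
contact_force: [-0.3, 0.2, -2.7]
gripper_width: 0.0224
grip_force: 59.5
```

Run:
```python
from fit import *
np.set_printoptions(precision=4,suppress=True)
s=robot.state(); t=s["tool_pos"]; print(t,s["contact_force"],s["moment"],s["joint_pos"])
it=masks("drum",("scene","top"),[*(t+[.09,.025,.004])])
f=lambda v:axpose([v[0],v[1],v[2],.2745,v[3]])
r=fit(it,DR,[*(t+[.09,.025,.004]),0],f,[.005,.005,.005,.05]);print(r.x,r.fun)
# grater
for n in("scene","top"):
    p=cam(n); a=spotter.outline_of("grater",p); print([(round(k["p"],2),np.argwhere(k["region"]).mean(0),k["region"].sum()) for k in a])
    b=spotter.outline_of("front_plate",p); print([(round(k["p"],2),np.argwhere(k["region"]).mean(0),k["region"].sum()) for k in b])
    if n=="scene": cv2.imwrite("pics/e1.png",cv2.resize(p["color"][125:200,160:260,::-1],(800,600),interpolation=cv2.INTER_CUBIC))
```

```text
[ 0.5448 -0.2296  0.158 ] [-0.2668  0.2094 -2.6751] [0.0237 0.1254 0.0124] [ 0.809   0.6393 -0.7656  1.9462  0.6122  0.8039 -1.5981]
drum scene 0.84 413
drum top 0.62 1115
[ 0.637  -0.2034  0.1588  0.0144] 0.40176162123680115
[(0.97, array([173.3961, 209.9127]), np.int64(1684))]
[(0.75, array([165.2857, 191.8701]), np.int64(231))]
[(0.7, array([194.3728, 164.3571]), np.int64(2551))]
[(0.64, array([213.3763, 153.3333]), np.int64(93))]
```

View pics/e1.png

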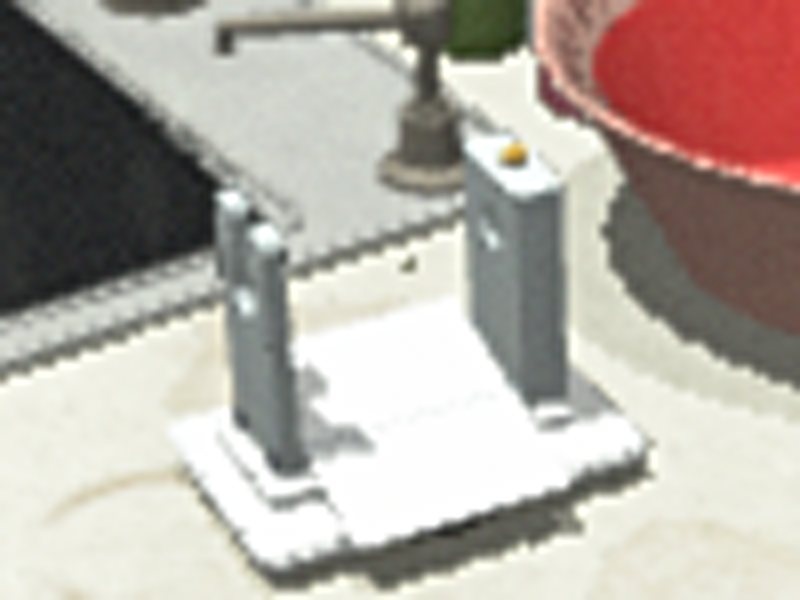

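```bash
cat > gr.py <<'E'
from fit import *
from scipy.optimize import least_squares
np.set_printoptions(precision=4,suppress=True)
sc=[((42,22,114),(468,138)),((42,-22,114),(525,198)),((60,-22,114),(567,183)),((42,0,92),(490,234)),((-50,0,92),(245,302)),((-75,-48,0),(277,583)),((75,-48,0),(648,468))]
tp=[((60,22,114),(120,27)),((60,-22,114),(215,42)),((42,-22,114),(212,86)),((42,22,114),(110,72))]
p=cam("scene");q=cam("top")
def f(v,S,T):
    e=[]
    for cam_,L,s,o in((p,S,8,(160,125)),(q,T,5,(125,158))):
        if L:
            X=np.array([a for a,_ in L])/1e3; uv=np.array([b for _,b in L])/s+o-.5
            e.append(proj(cam_,X@yaw(v[2]).T+[v[0],v[1],0])-uv)
    return np.vstack(e).ravel()
for S,T in((sc,tp),(sc,[]),(sc[:5],[]),([],tp),(sc[3:5],[])):
    r=least_squares(f,[.612,.215,-.15],args=(S,T)); print(r.x,"front",r.x[:2]-.05*np.array([np.cos(r.x[2]),np.sin(r.x[2])])); print(r.fun.reshape(-1,2).round(1).tolist())
E
python3 gr.py
```

```text
[ 0.6112  0.2157 -0.0871] front [0.5614 0.2201]
[[-0.8, 0.7], [-0.5, -0.2], [0.1, 0.1], [0.4, -1.1], [0.6, -1.0], [-1.7, 3.3], [-0.4, 1.6], [-0.6, 0.3], [0.1, -0.7], [-0.3, -1.5], [0.4, -0.6]]
[ 0.6135  0.2177 -0.0793] front [0.5636 0.2216]
[[-0.6, 0.2], [-0.2, -0.8], [0.3, -0.5], [0.6, -1.7], [1.1, -1.5], [-1.1, 2.7], [-0.1, 0.9]]
[ 0.6103  0.2142 -0.0909] front [0.5605 0.2187]
[[-0.7, 1.0], [-0.4, 0.2], [0.1, 0.4], [0.5, -0.8], [0.6, -0.7]]
[ 0.61    0.2176 -0.1301] front [0.5605 0.2241]
[[-0.3, 0.5], [0.3, 0.3], [-0.4, -0.4], [0.3, -0.4]]
[ 0.6072  0.2117 -0.0973] front [0.5574 0.2165]
[[0.0, -0.0], [-0.0, 0.0]]
```

Call:
send_rows(deltas="-0.3 1 0.1 0 0 -0.2 1;-0.3 1 0.1 0 0 -0.2 1;-0.3 1 0.1 0 0 -0.2 1;-0.3 1 0.1 0 0 -0.2 1")

```text
time_s: 9.3
tool_pos: [0.5089, -0.1051, 0.1715]
ee_rot: [0.996, 0.09, 0.001, -0.0]
contact_force: [0.3, -0.4, -2.6]
gripper_width: 0.0226
grip_force: 59.6
```

Call:
send_rows(deltas="-0.2 1 0 0 0 -0.2 1;-0.2 1 0 0 0 -0.2 1;-0.2 1 0 0 0 -0.2 1;-0.2 1 0 0 0 -0.2 1")

```text
time_s: 9.7
tool_pos: [0.4855, 0.0141, 0.171]
ee_rot: [0.999, 0.04, 0.001, -0.001]
contact_force: [-0.2, -0.1, -1.5]
gripper_width: 0.0225
grip_force: 59.9
```

Run:
```python
from fit import *
np.set_printoptions(precision=3,suppress=True)
q=cam("top")
for name,z0,rng in(("top0",.01,(125,205,158,235)),):
    im=cv2.imread("pics/top0.png",0)[rng[2]:rng[3],rng[0]:rng[1]]
    im=cv2.resize(im,None,fx=4,fy=4,interpolation=cv2.INTER_CUBIC)
    L=cv2.createLineSegmentDetector().detect(im)[0][:,0]
    for l in L:
        n=np.hypot(l[2]-l[0],l[3]-l[1])
        if n>45:
            uv=(l.reshape(2,2)+.5)/4-.5+[rng[0],rng[2]]
            w0=ray(q,uv,z0); dv=w0[1]-w0[0]; a=np.arctan2(dv[1],dv[0]); a=(a+np.pi/4)%(np.pi/2)-np.pi/4
            print(uv.round(1).ravel(),"len",round(n/4,1),"yaw",round(a,3))
cv2.imwrite("pics/g1.png",np.hstack([cv2.resize(cv2.imread("pics/top0.png")[155:235,125:205],(560,560),interpolation=cv2.INTER_CUBIC)]))
```

```text
[171.4 179.6 153.3 177.4] len 18.3 yaw -0.105
[152.1 172.8 165.3 174.9] len 13.3 yaw -0.144
[185.1 215.  189.9 184. ] len 31.4 yaw -0.125
[184.2 181.3 186.  168. ] len 13.3 yaw -0.103
[164.1 159.4 179.7 161.8] len 15.8 yaw -0.144
[192.4 182.7 188.7 208.4] len 25.9 yaw -0.116
```

View pics/g1.png

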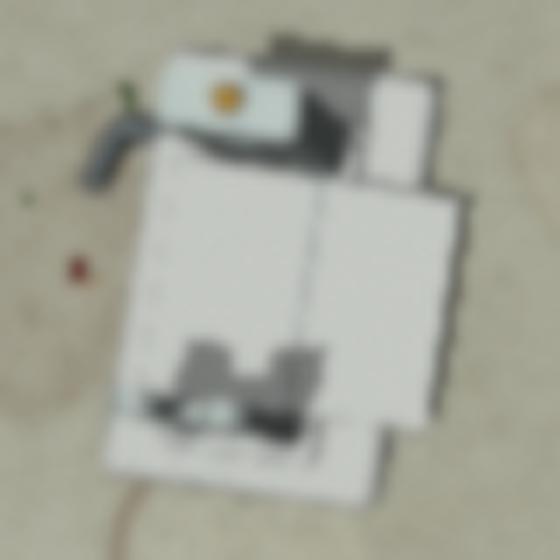

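```bash
cat > gr2.py <<'E'
from fit import *
from scipy.optimize import least_squares
p=cam("scene");q=cam("top")
A=(p,[((42,22,114),(468,138)),((42,-22,114),(525,198)),((60,-22,114),(567,183)),((42,0,92),(490,234)),((-50,0,92),(245,302)),((-46,14,121),(232,197)),((-46,-14,121),(266,233))],8,(160,125))
B=(q,[((60,22,114),(160,55)),((60,-22,114),(305,85)),((42,-22,114),(300,138)),((42,22,114),(155,125)),((-46,14,121),(130,400)),((-46,-14,121),(215,412))],7,(125,155))
def f(v,C,y):
    e=[]
    for c,L,s,o in C:
        X=np.array([a for a,_ in L])/1e3; uv=np.array([b for _,b in L])/s+o-.5
        e.append(proj(c,X@yaw(y if y else v[2]).T+[v[0],v[1],0])-uv)
    return np.vstack(e).ravel()
for C in((A,B),(A,),(B,)):
  for y in(0,-.122):
    r=least_squares(f,[.612,.215,-.12],args=(C,y)); t=y or r.x[2]; print(len(C),y,r.x.round(4),"front",(r.x[:2]-.05*np.array([np.cos(t),np.sin(t)])).round(4)); 
    if len(C)==2:print(r.fun.reshape(-1,2).round(1).tolist())
E
python3 gr2.py; python3 -c "
from h import *
s=robot.state();print(s['time_s'],s['joint_pos'].round(2))"
```

```text
2 0 [ 0.6103  0.217  -0.123 ] front [0.5607 0.2231]
[[-0.8, 0.8], [-1.0, 0.0], [-0.4, 0.4], [0.1, -1.0], [-0.1, -1.4], [-0.0, -0.3], [-0.3, -0.2], [1.0, 1.0], [-0.1, -0.6], [-0.7, -0.1], [0.4, -1.0], [0.3, -0.3], [0.9, -0.2]]
2 -0.122 [ 0.6103  0.217  -0.12  ] front [0.5607 0.223 ]
[[-0.9, 0.8], [-1.0, 0.0], [-0.4, 0.4], [0.1, -1.0], [-0.1, -1.4], [-0.0, -0.3], [-0.3, -0.2], [1.0, 1.0], [-0.1, -0.6], [-0.7, -0.2], [0.4, -1.0], [0.3, -0.3], [0.9, -0.2]]
1 0 [ 0.6103  0.2151 -0.1081] front [0.5606 0.2205]
1 -0.122 [ 0.6104  0.2152 -0.12  ] front [0.5607 0.2212]
1 0 [ 0.6098  0.2177 -0.1302] front [0.5603 0.2242]
1 -0.122 [ 0.6098  0.2176 -0.12  ] front [0.5602 0.2236]
9.85 [ 0.39  0.5  -0.73  2.17  0.54  0.67 -2.21]
```

Call:
send_rows(deltas="0.1 0.89 0 0 0 0 1;0.1 0.89 0 0 0 0 1;0.1 0.89 0 0 0 0 1;0.1 0.89 0 0 0 0 1")

```text
time_s: 10.25
tool_pos: [0.498, 0.1183, 0.1703]
ee_rot: [0.999, 0.038, 0.0, -0.0]
contact_force: [-0.2, -0.4, -3.2]
gripper_width: 0.023
grip_force: 60.1
```

```bash
python3 -c "
from h import *
s=robot.state();print(s['time_s'],s['joint_pos'].round(2))"
```

```text
10.25 [ 0.17  0.52 -0.72  2.11  0.54  0.7  -2.41]
```

Call:
send_rows(deltas="0.06 0.45 0 0 0 0 1;0.06 0.45 0 0 0 0 1;0.06 0.45 0 0 0 0 1")

```text
time_s: 10.55
tool_pos: [0.505, 0.1705, 0.1701]
ee_rot: [0.999, 0.037, -0.0, 0.0]
contact_force: [-0.5, -1.4, -2.6]
gripper_width: 0.0229
grip_force: 60.3
```

```bash
python3 -c "
from h import *
s=robot.state();print(s['time_s'],s['joint_pos'].round(3))"
```

```text
10.55 [ 0.068  0.542 -0.714  2.066  0.537  0.723 -2.487]
```

Now a small yaw, watching joint 7.

Call:
send_rows(deltas="0.06 0.2 0 0 0 -0.1 1;0.06 0.2 0 0 0 -0.1 1;0.06 0.2 0 0 0 -0.1 1")

```text
time_s: 10.85
tool_pos: [0.512, 0.193, 0.17]
ee_rot: [1.0, 0.012, -0.0, 0.001]
contact_force: [0.5, -0.1, -3.7]
gripper_width: 0.0228
grip_force: 60.3
```

```bash
python3 -c "
from h import *
s=robot.state();print(s['time_s'],s['joint_pos'].round(3))"
```

```text
10.85 [ 0.016  0.553 -0.692  2.036  0.525  0.735 -2.552]
```

Call:
send_rows(deltas="0 0.1 0 0 0 -0.06 1;0 0.1 0 0 0 -0.1 1;0 0.1 0 0 0 -0.1 1")

```text
time_s: 11.15
tool_pos: [0.5118, 0.2058, 0.1703]
ee_rot: [1.0, -0.013, -0.0, 0.001]
contact_force: [-0.8, 0.1, -2.3]
gripper_width: 0.0221
grip_force: 60.3
```

```bash
python3 -c "
from h import *
s=robot.state();print(s['time_s'],s['joint_pos'].round(3))"
```

```text
11.15 [-0.039  0.544 -0.641  2.029  0.488  0.724 -2.584]
```

Call:
send_rows(deltas="0 0.1 0 0 0 -0.05 1;0 0.1 0 0 0 -0.1 1;0 0.1 0 0 0 -0.1 1;0 0.1 0 0 0 -0.1 1")

```text
time_s: 11.55
tool_pos: [0.5118, 0.2186, 0.1704]
ee_rot: [0.999, -0.037, -0.0, 0.001]
contact_force: [-0.3, 0.8, -2.5]
gripper_width: 0.0225
grip_force: 60.3
```

```bash
python3 -c "
from h import *
s=robot.state();print(s['time_s'],s['joint_pos'].round(3))"
```

```text
11.55 [-0.108  0.534 -0.57   2.021  0.437  0.708 -2.599]
```

Call:
send_rows(deltas="0 0.1 0 0 0 -0.05 1;0 0.1 0 0 0 -0.09 1;0 0.1 0 0 0 -0.09 1;0 0.1 0 0 0 -0.09 1")

```text
time_s: 11.95
tool_pos: [0.5118, 0.2308, 0.1704]
ee_rot: [0.998, -0.06, -0.0, 0.0]
contact_force: [0.9, 0.3, -3.3]
gripper_width: 0.0228
grip_force: 60.3
```

Run:
```python
from fit import *
np.set_printoptions(precision=4,suppress=True)
s=robot.state(); t=s["tool_pos"]; X=R.from_quat(s["ee_rot"]).as_matrix()[:,0]; print(s['time_s'],s['joint_pos'].round(3)); print(t,X,s["contact_force"],s["moment"])
p=cam("scene"); cv2.imwrite("pics/s2.png",p["color"][:,:,::-1])
tip=t+[0,0,.005]+.132*X; g=np.array([.6103,.2165,0]); v=np.array([np.cos(.122),-np.sin(.122),0])
pts=[tip,t+[0,0,.005]+.022*X,g-.05*v+[0,0,.092],g-.046*v+[0,0,.122],g+.042*v+[0,0,.092]]
print(proj(p,pts)); view(p,"pics/f1.png",pts,(140,90,133,100),6)
it=masks("drum",("scene","top"),[*(t+[.09,-.01,.004])])
f=lambda a:axpose([a[0],a[1],a[2],np.arctan2(X[1],X[0]),a[3]])
r=fit(it,DR,[*(t+[.09,-.01,.004]),0],f,[.005,.005,.005,.05]);print("drum",r.x,r.fun,"in axle x",(r.x[:3]-t)@X-.022)
```

```text
11.95 [-0.178  0.525 -0.496  2.013  0.383  0.694 -2.606]
[0.5118 0.2308 0.1704] [ 0.9928 -0.1194 -0.0001] [ 0.8635  0.3295 -3.254 ] [0.0137 0.1187 0.0039]
[[216.1483 125.9284]
 [176.6186 134.9092]
 [190.0649 160.9605]
 [190.4997 150.8515]
 [220.9511 152.8525]]
drum scene 0.95 777
drum top 0.84 1149
drum [0.6093 0.2193 0.1725 0.0003] 0.061694055795669556 in axle x 0.07620411819985151
```

View pics/f1.png

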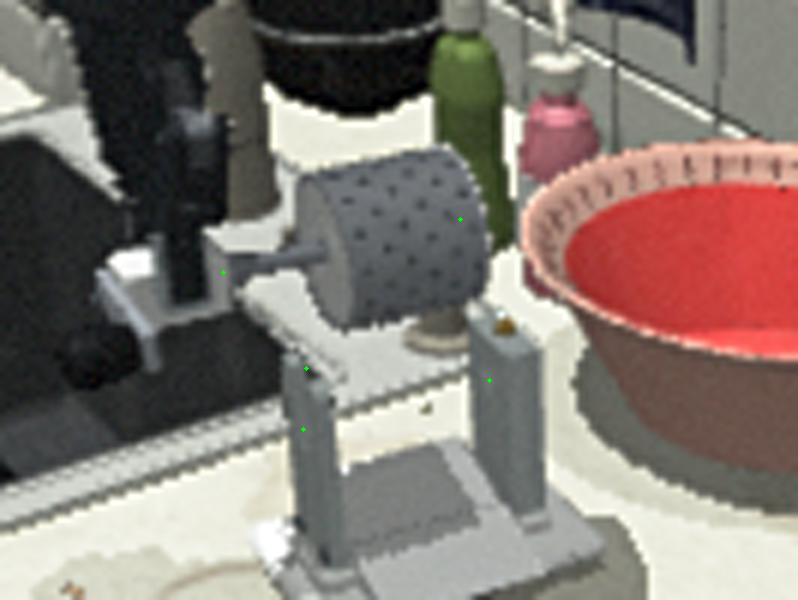

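Call:
send_rows(deltas="0 -0.017 -0.15 0 0 0 1;0 -0.017 -0.3 0 0 0 1;0 -0.017 -0.3 0 0 0 1")

```text
time_s: 12.5
tool_pos: [0.5109, 0.2286, 0.1327]
ee_rot: [0.998, -0.06, -0.001, 0.001]
contact_force: [-0.0, -0.9, -2.8]
gripper_width: 0.0228
grip_force: 60.3
```

Call:
send_rows(deltas="0 0 -0.03 0 0 0 1;0 0 -0.06 0 0 0 1;0 0 -0.09 0 0 0 1;0 0 -0.12 0 0 0 1;0 0 -0.12 0 0 0 1")

```text
time_s: 13.0
tool_pos: [0.5117, 0.2293, 0.1198]
ee_rot: [0.998, -0.06, -0.0, 0.0]
contact_force: [0.0, 0.5, -2.6]
gripper_width: 0.0225
grip_force: 60.3
```

Call:
send_rows(deltas="0 0 -0.03 0 0 0 1;0 0 -0.06 0 0 0 1;0 0 -0.06 0 0 0 1")

```text
time_s: 13.3
tool_pos: [0.5116, 0.2293, 0.1123]
ee_rot: [0.998, -0.06, -0.0, 0.0]
contact_force: [-0.2, -1.0, -3.6]
gripper_width: 0.0226
grip_force: 60.3
```

Call:
send_rows(deltas="0 0 -0.03 0 0 0 1;0 0 -0.06 0 0 0 1;0 0 -0.06 0 0 0 1")

```text
time_s: 13.6
tool_pos: [0.5116, 0.2294, 0.1051]
ee_rot: [0.998, -0.06, -0.0, 0.0]
contact_force: [0.2, 0.0, -2.3]
gripper_width: 0.0226
grip_force: 60.3
```

Call:
send_rows(deltas="0 0 -0.04 0 0 0 1;0 0 -0.08 0 0 0 1;0 0 -0.12 0 0 0 1;0 0 -0.14 0 0 0 1;0 0 -0.14 0 0 0 1")

```text
time_s: 14.1
tool_pos: [0.5116, 0.2294, 0.0883]
ee_rot: [0.998, -0.06, -0.0, 0.0]
contact_force: [1.1, -0.4, -2.5]
gripper_width: 0.0229
grip_force: 60.3
```

Run:
```python
from fit import *
np.set_printoptions(precision=4,suppress=True)
s=robot.state(); t=s["tool_pos"]; X=R.from_quat(s["ee_rot"]).as_matrix()[:,0]; print(s['time_s'],s['joint_pos'].round(3)); print(t,X,s["contact_force"],s["moment"])
g=np.array([.6103,.2165]);v=np.array([.9926,-.1217]);n=np.array([.1217,.9926]); print("long",(t[:2]-g)@v+.022,"lat",(t[:2]-g)@n)
it=masks("drum",("scene","top"),[*(t+[.09,-.01,.004])])
f=lambda a:axpose([a[0],a[1],a[2],np.arctan2(X[1],X[0]),a[3]])
r=fit(it,DR,[*(t+[.09,-.01,.004]),0],f,[.005,.005,.005,.05]);print("drum",r.x,r.fun,"in axle x",(r.x[:3]-t)@X-.022)
x0=[*(t+.022*X+[0,0,.004]),-.12,0]
for nm in("scene","top"): 
    p=cam(nm); print(nm,[(round(a["p"],2),w(p,a["position"])) for a in spotter.tip_of("crank_axle",p)][:1],[(round(a["p"],2),w(p,a["position"])) for a in spotter.tip_of("front_plate",p)][:1]);
```

```text
14.1 [-0.301  0.624 -0.323  2.078  0.398  0.498 -2.611]
[0.5116 0.2294 0.0883] [ 0.9928 -0.1197 -0.0007] [ 1.1331 -0.362  -2.4964] [ 0.0521  0.1089 -0.0281]
long -0.07754341172549348 lat 0.0007846053763281098
drum scene 0.72 660
drum top 0.89 908
drum [ 0.6104  0.2179  0.0908 -0.0583] 0.08842265605926514 in axle x 0.0774254153109554
scene [(0.59, array([0.5342, 0.2249, 0.0956]))] [(0.49, array([0.5627, 0.2235, 0.0914]))]
top [(0.77, array([0.5362, 0.2297, 0.0934]))] [(0.54, array([0.5596, 0.2257, 0.094 ]))]
```

Call:
send_rows(deltas="0.04 -0.005 0 0 0 0 1;0.08 -0.01 0 0 0 0 1;0.12 -0.0145 0 0 0 0 1;0.12 -0.0145 0 0 0 0 1")

```text
time_s: 15.0
tool_pos: [0.5272, 0.2275, 0.0888]
ee_rot: [0.998, -0.06, 0.0, -0.0]
contact_force: [-0.5, -0.1, -2.2]
gripper_width: 0.0229
grip_force: 60.3
```

Call:
send_rows(deltas="0.017 -0.002 0 0 0 0 1;0.033 -0.004 0 0 0 0 1;0.033 -0.004 0 0 0 0 1")

```text
time_s: 15.3
tool_pos: [0.5298, 0.2271, 0.0886]
ee_rot: [0.998, -0.06, -0.001, 0.0]
contact_force: [-2.5, -1.0, -4.4]
gripper_width: 0.0227
grip_force: 60.2
```

Call:
send_rows(deltas="0.017 -0.002 0 0 0 0 1;0.017 -0.002 0 0 0 0 1")

```text
time_s: 15.5
tool_pos: [0.5314, 0.2268, 0.0884]
ee_rot: [0.998, -0.06, -0.001, 0.0]
contact_force: [-3.4, 0.9, -5.7]
gripper_width: 0.0225
grip_force: 60.0
```

Call:
send_rows(deltas="0.017 -0.002 -0.003 0 0 0 1;0.017 -0.002 -0.003 0 0 0 1")

```text
time_s: 15.7
tool_pos: [0.533, 0.2266, 0.0879]
ee_rot: [0.998, -0.06, -0.001, 0.001]
contact_force: [-5.1, 1.2, -5.8]
gripper_width: 0.0223
grip_force: 60.0
```

Call:
send_rows(deltas="0.017 -0.002 0 0 0 0 1;0.017 -0.002 0 0 0 0 1")

```text
time_s: 15.9
tool_pos: [0.5345, 0.2264, 0.0878]
ee_rot: [0.998, -0.06, -0.002, 0.001]
contact_force: [-6.9, 0.8, -5.3]
gripper_width: 0.0226
grip_force: 60.0
```

Call:
send_rows(deltas="0.017 -0.002 0 0 0 0 1;0.017 -0.002 0 0 0 0 1")

```text
time_s: 16.1
tool_pos: [0.5363, 0.2262, 0.0878]
ee_rot: [0.998, -0.06, -0.002, 0.001]
contact_force: [-7.4, 1.6, -3.8]
gripper_width: 0.0228
grip_force: 60.1
```

Call:
send_rows(deltas="0.017 -0.002 0 0 0 0 1;0.017 -0.002 0 0 0 0 1")

```text
time_s: 16.3
tool_pos: [0.5384, 0.226, 0.0878]
ee_rot: [0.998, -0.06, -0.002, 0.001]
contact_force: [-6.8, 0.7, -4.8]
gripper_width: 0.0228
grip_force: 60.1
```

Call:
send_rows(deltas="0.017 -0.002 0 0 0 0 1;0.017 -0.002 0 0 0 0 1")

```text
time_s: 16.5
tool_pos: [0.5385, 0.2259, 0.0877]
ee_rot: [0.998, -0.059, -0.003, 0.001]
contact_force: [-14.4, 2.9, -0.1]
gripper_width: 0.0228
grip_force: 60.6
```

Call:
send_rows(deltas="0.013 -0.0015 0 0 0 0 1;0.013 -0.0015 0 0 0 0 1")

```text
time_s: 16.7
tool_pos: [0.5385, 0.2259, 0.0877]
ee_rot: [0.998, -0.059, -0.004, 0.001]
contact_force: [-19.7, 2.6, 2.4]
gripper_width: 0.0227
grip_force: 61.0
```

Call:
send_rows(deltas="-0.01 0.006 0.006 0 0 0 1;-0.01 0.006 0.006 0 0 0 1")

```text
time_s: 16.9
tool_pos: [0.5385, 0.226, 0.088]
ee_rot: [0.998, -0.059, -0.003, 0.001]
contact_force: [-13.4, 1.8, -5.3]
gripper_width: 0.0226
grip_force: 60.0
```

Call:
send_rows(deltas="0 -0.01 -0.01 0 0 0 1;0 -0.01 -0.01 0 0 0 1")

```text
time_s: 17.1
tool_pos: [0.5385, 0.2259, 0.0873]
ee_rot: [0.998, -0.059, -0.003, 0.001]
contact_force: [-15.0, 3.8, -0.9]
gripper_width: 0.0224
grip_force: 60.7
```

Run:
```python
from fit import *
np.set_printoptions(precision=4,suppress=True)
s=robot.state(); t=s["tool_pos"]; X=R.from_quat(s["ee_rot"]).as_matrix()[:,0]; print(t,X,s["contact_force"],s["moment"])
for nm in("scene","top"):
    p=cam(nm)
    for l in("crank_axle","front_plate","drum","rear_bearing"): print(nm,l,[(round(a["p"],2),w(p,a["position"])) for a in spotter.tip_of(l,p)][:1])
# outline boundary gap between hub and plate, scene
p=cam("scene"); h=proj(p,[[.5607-.022,.2226+.0027,.092],[.5607,.2226,.092]]); print(h)
im=p["color"]; x,y=h[1].astype(int)
print(im[y-6:y+10,x-12:x+10].sum(2)//3)
```

```text
[0.5385 0.2259 0.0873] [ 0.9931 -0.1175 -0.0061] [-14.9788   3.7915  -0.8945] [0.789  3.4232 0.0214]
scene crank_axle [(0.69, array([0.5628, 0.2202, 0.0918]))]
scene front_plate [(0.63, array([0.5658, 0.2222, 0.0865]))]
scene drum [(0.61, array([0.622 , 0.2147, 0.0899]))]
scene rear_bearing [(0.72, array([0.6534, 0.2089, 0.0893]))]
top crank_axle [(0.74, array([0.5616, 0.2286, 0.0894]))]
top front_plate [(0.55, array([0.5602, 0.2254, 0.092 ]))]
top drum [(0.57, array([0.6201, 0.2173, 0.0853]))]
top rear_bearing [(0.64, array([0.6542, 0.215 , 0.091 ]))]
[[182.2577 163.0076]
 [190.0715 160.955 ]]
[[ 20  30  15  38  31  26  22  26  27  27  22  23  23  49 107 108 113  78
  113 107 116 116]
 [ 17  20  26  41  31  29  24  24  24  20  38  46  46  67 106 112 108 108
  116 112 115 117]
 [ 21  41  61  48  29  20  22  22  24  45  91 108 104 101 103 106 108 109
  108 114 114 114]
 [118 102  95  65  31  15  21  21  24  43 113 120 109  99 100 106 103 100
  101 110 109  96]
 [255 210 119  72  36  17  25  25  19  41 106 124 116  98  97 105 104 100
  103 116 117 110]
 [254 195 109  73  38  21  20  28
[... 290 characters left out ...]
8 124 125 109  99 101 101 122
  236 133 111 118]
 [127 123  92  89  58  31  21  21  20  19  61 122 127 112 101 103 102 113
  201 142 109 114]
 [121 122 109  93  65  27  20  24  18  19  61 123 130 117  94 100 102 109
  195 169 104 110]
 [124 124  99  88  62  31  23  24  28  29  62 120 126 122 104 100 100 106
  173 225 126 109]
 [121 126 109  93  64  35  26  38  60  64  99 121 125 120 102 100 100 105
  172 227 165 105]
 [121 123 120 103  86  76  73  93 101 111 124 124 120 109 103  97 104 109
  161 181 154  97]
 [128 120 118 113 104 110 116 127 143 158 139 105 100  98  99 100 101 101
  115 129 123 101]
 [155 126 126 127 147 162 171 169 216 220 167 105  96  97  98  99 103 108
  122 125 125 122]]
```

Call:
send_rows(deltas="-0.02 0.004 0.004 0 0 0 1;-0.02 0.004 0.004 0 0 0 1")

```text
time_s: 17.85
tool_pos: [0.5385, 0.2259, 0.0879]
ee_rot: [0.998, -0.059, -0.001, 0.0]
contact_force: [-6.8, 2.3, -6.3]
gripper_width: 0.0225
grip_force: 59.9
```

Call:
send_rows(deltas="0 0 0 0 0 0 0.4;0 0 0 0 0 0 0.4;0 0 0 0 0 0 0.4;0 0 0 0 0 0 0.4")

```text
time_s: 18.25
tool_pos: [0.5413, 0.2256, 0.0889]
ee_rot: [0.998, -0.06, 0.001, -0.0]
contact_force: [-0.3, -0.1, 0.1]
gripper_width: 0.0511
grip_force: 0.0
```

Run:
```python
from fit import *
np.set_printoptions(precision=4,suppress=True)
s=robot.state(); t=s["tool_pos"]; print(t,s["contact_force"],s["gripper_width"],s["joint_pos"])
for nm in("scene","top"):
    p=cam(nm)
    for l in("crank_axle","front_plate","drum"): print(nm,l,[(round(a["p"],2),w(p,a["position"])) for a in spotter.tip_of(l,p)][:1])
```

```text
[0.5413 0.2256 0.0889] [-0.2758 -0.1104  0.0564] 0.051112170618813346 [-0.269   0.6443 -0.3294  2.0209  0.3916  0.5351 -2.5682]
scene crank_axle [(0.56, array([0.5613, 0.2219, 0.0961]))]
scene front_plate [(0.75, array([0.5614, 0.2241, 0.088 ]))]
scene drum [(0.89, array([0.618 , 0.2156, 0.0896]))]
top crank_axle [(0.58, array([0.5616, 0.2273, 0.088 ]))]
top front_plate [(0.61, array([0.5587, 0.2258, 0.0942]))]
top drum [(0.61, array([0.6177, 0.218 , 0.0889]))]
```

Call:
send_rows(deltas="-0.02 0 0.1 0 0 0 0.4;-0.02 0 0.35 0 0 0 0.4;-0.02 0 0.7 0 0 0 0.4;-0.02 0 1 0 0 0 0.4;-0.02 0 1 0 0 0 0.4")

```text
time_s: 19.15
tool_pos: [0.5398, 0.227, 0.214]
ee_rot: [0.998, -0.06, 0.004, -0.002]
contact_force: [0.0, 0.7, 1.0]
gripper_width: 0.0513
grip_force: 0.0
```

Run:
```python
from fit import *
np.set_printoptions(precision=4,suppress=True)
s=robot.state(); print(s["tool_pos"],s["contact_force"])
g=[.5607,.2226,.092,-.122,0]
x,it=seeaxle(g,("scene","top"))
# axle vs hub edges: fit along-axis offset only, scene; hub+arm only with plate-occluded neck excluded
H=AX[:1]+AX[-1:]+[box(-75,-52,-55,-35,-10,10)]
p=cam("scene"); m=spotter.outline_of("crank_axle",p)[0]["region"]
print(np.argwhere(m)[:,1].min(),np.argwhere(m)[:,1].max(),m.sum())
c=p["color"]; h=proj(p,np.array([[-.0,-.012,.014],[-.045,-.012,.014],[0,.012,.014],[-.045,.012,.014],[0,-.012,-.014]])@yaw(-.122).T+g[:3]); print(h)
im=cv2.cvtColor(c,cv2.COLOR_RGB2GRAY)
print(im[148:176,170:198])
```

```text
[0.5398 0.227  0.214 ] [0.0366 0.7352 1.0446]
crank_axle scene 0.56 383
crank_axle top 0.35 932
axle [ 0.5586  0.2275  0.0881 -0.1164  0.0118] 0.668
165 200 397
[[191.3257 158.4763]
 [175.0422 162.7117]
 [187.9348 154.455 ]
 [171.8721 158.5354]
 [192.2098 167.4573]]
[[ 34  39  41  41  39  44  48  46  54  45  43  41  37  39  37  31  30  80
  111  91 191 189 173 180 198  96  75 106]
 [ 43  41  35  39  41  41  48  44  52  50  45  43  36  36  36  33  66 172
  138 114  90 159 195 164 181  84  96 116]
 [ 40  41  40  34  36  40  44  46  49  51  45  38  37  40  34  37  45 146
  200 194 129 152 183 210 183  96 111 121]
 [ 42  39  39  38  37  39  44  43  48  49  46  43  45  41  37  35  54 139
  159 164 139  75 150 204 215 108 112 120]
 [ 42  38  41  41  39  45  39  45  48  47  46  41  37  37  41  36  49 146
  139 120 107  60  68 127 195 103 110 117]
 [ 41  40  39  39  37  44  38  45  43  48  41  38  36  39  36  34  45 134
  127 102 102 137 174 153 160  92 109 117]
 [ 35  41  42  39  39  42  42  37  43  51  42  37  30  34  36  27  45 140
  141 102 118 182 255 191 154  96 112 117]
 [ 38  38  37 
[... 1743 characters left out ...]
253 181 154 105  60  72  96 158 179 150 180 242 243 233 222 224 225 228
  194 139 101  97  99 132 107 102 121 136]
 [ 86  48  40  36  23  26  28  83 171 176 187 246 242 229 224 225 228 230
  217 148  98  95 100 130 109 102 113 175]
 [ 17  19  21  28  28  20  17  37 128 144 123 233 233 223 224 224 227 231
  233 150 104  95 101 133 112 104 113 179]
 [ 31  28  29  30  33  21  25  16  64  93  84 186 222 219 223 226 229 232
  234 152 105  94 101 128 114 104 112 175]
 [ 30  25  31  25  20  19  15  17  43  87  84 178 228 224 222 225 227 231
  233 152 129 104  97 102 115 102 105 122]
 [ 30  26  26  23  23  18   8  14  38  87  79 148 218 221 222 221 226 230
  234 148 131 105  97  99 115 106 104 116]]
```

```bash
python3 -c "
from h import *
print(robot.hand_in())"
```

```text
the job is handed in; nothing more can be done
None
```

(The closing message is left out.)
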